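# Park the temperature probe in the clear well and shutter the jammed one

## Task

Take the temperature probe out of its wooden stand and push it fully home, collar down on the grey block, in whichever of the block's two wells is clear: the other has a broken stub stuck out of sight halfway down, and only by feel can you tell which. Then slide the block's shutter all the way over the mouth of the jammed well. Leave the battery packs, the lug and the insulator where they are.

Things in the scene. Friction and masses are not known exactly. Their poses are not given: they have to be found in the camera images.
- block: grey painted dry-well block, fixed, 70 (x) x 180 (y) x 110 mm high, standing on the iron plate (plate top is 20 mm above the work surface); origin at the centre of its underside. Two vertical round wells open in its top. Along the top two steel guide rails, 6 mm wide and 6 mm high, run parallel to the block's y at x = -27 and +27 mm
- well_a (a point): centre of the mouth of the well at the block's -y end, level with the block's top (110 mm above its underside); axes as the block's. Round bore 14.5 mm wide with a 2.5 mm chamfer, over 100 mm deep. A dark metal contact cup, 14 to 24 mm down at the start, closes the view; the probe's tip pushes it down ahead of itself against about 5 N of steady friction, and it does not spring back
- well_b (a point): centre of the mouth of the well at the block's +y end, 120 mm from well_a; otherwise the same. In one of the two wells, either one by chance, a broken stub below the cup stops the probe dead when its tip is 40 to 60 mm below the mouth; in the other the probe goes the whole way
- shutter (a joint): position (m) of the sliding shutter along the block's y: 0 midway between the wells, -0.06 (end stop) centred over well_a, +0.06 (end stop) centred over well_b; friction about 2 N, stays where left. It is an aluminium plate 46 (x) x 40 (y) mm, its top 5 mm above the block's top, with a black upright grip on it
- shutter_grip (a point): point on the vertical axis of the shutter's black grip, 30 mm above the block's top; the grip is 16 (x) x 26 (y) mm and rises to 42 mm above the block's top. Moves with the shutter
- probe: temperature probe, 144 mm long, upright at the start with its tip in the wooden stand: steel rod 12 mm diameter and 95 mm long with a small chamfer at the tip, then a steel collar 34 mm diameter and 5 mm thick, then a black round handle 28 mm diameter and 44 mm long on top. Origin at the tip's end, z up along the rod to the handle. About 0.14 kg
- probe_tip (a point): centre of the lower end of the probe's rod; fully home it is 95 mm below the well's mouth
- probe_grip (a point): point on the probe's axis in its handle, 125 mm above the tip (19 mm below the handle's top)
- stand: wooden stand, fixed, 70 x 70 x 55 mm high with one vertical 14 mm hole 45 mm deep in the centre of its top, which holds the probe's tip; origin at the centre of its underside
- pack_1: bystander: sea-green battery pack of three cells, 50 x 100 mm, 55 mm high; origin at the centre of its underside
- pack_2: bystander: a second pack like pack_1
- lug: bystander: brass terminal lug lying flat, about 110 mm long (x), 30 mm wide, 18 mm high; origin on the underside
- insulator: bystander: ribbed cream ceramic insulator standing upright, 48 mm diameter, 72 mm high; origin at the centre of its underside

How it is judged:
On the way, in this order (a step that is already met when the one before it is completed fails the run):
1. the probe is fully home in one of the wells (((z of probe_tip in the frame of well_a below -0.092 m and horizontal distance between probe_tip and well_a below 0.008 m and angle between probe's own z axis and vertical below 0.1 rad) or (z of probe_tip in the frame of well_b below -0.092 m and horizontal distance between probe_tip and well_b below 0.008 m and angle between probe's own z axis and vertical below 0.1 rad))), for 0.2 s.
2. then the shutter is slid over the mouth of the other well ((((z of probe_tip in the frame of well_a below -0.092 m and horizontal distance between probe_tip and well_a below 0.008 m and angle between probe's own z axis and vertical below 0.1 rad) and value of joint shutter above 0.045 m) or ((z of probe_tip in the frame of well_b below -0.092 m and horizontal distance between probe_tip and well_b below 0.008 m and angle between probe's own z axis and vertical below 0.1 rad) and value of joint shutter below -0.045 m))), for 0.2 s.
At the end, for the whole second after the job is handed in: The probe stands released and at rest in the clear well, its tip at least 92 mm below the mouth (collar within 3 mm of the block's top), within 8 mm of the well's axis and upright within 0.1 rad, and the shutter is at rest over the other well's mouth (joint beyond 0.045 towards that well) ((((z of probe_tip in the frame of well_a below -0.092 m and horizontal distance between probe_tip and well_a below 0.008 m and angle between probe's own z axis and vertical below 0.1 rad) and value of joint shutter above 0.045 m) or ((z of probe_tip in the frame of well_b below -0.092 m and horizontal distance between probe_tip and well_b below 0.008 m and angle between probe's own z axis and vertical below 0.1 rad) and value of joint shutter below -0.045 m)) and linear speed of probe below 0.02 m/s and velocity of joint shutter between -0.01 and 0.01 m/s); the robot touches nothing.
It fails at once if a battery pack, the lug or the insulator is moved more than 25 mm (distance of any of pack_1, pack_2, lug, insulator from where it was at the start of the episode above 0.025 m).
It also fails if it takes over 61 s, if anything falls off the work surface, if the arm or the gripper's body presses on something with over 40 N, if the wrist force passes 120 N, or if a joint passes its speed limit or range.

## Robot

A 6-joint arm with a two-finger parallel gripper is mounted at the origin on the work surface. World frame = base frame: x ahead of the robot, y to its left, z up, the work surface at z = 0. Lengths are in m, angles in rad, forces in N, time in s.
With the tool pointing down it reaches from about 0.3 to 0.875 m from the base axis. Payload 6.4 kg.
Tool frame: the origin (TCP) lies between the finger pads; the fingertips stand 19 mm ahead of it and the grasp point (between the pads) is the TCP; z points along the fingers, y is the direction in which the jaws open and shut (so a half turn about z gives the same grasp; the last joint's range is limited). The gripper opens to 85 mm and grips with 20 to 120 N. Pads are 22 mm wide; open, the fingers measure 114 mm over their backs; the gripper's body (76 mm by 85 mm) begins 54 mm behind the grasp point. The pads swing forward as they close: fully open they stand 13 mm farther back than shut.
Start: joints at [1.064, 0.181, 1.607, -0, 1.354, -0.206], TCP at [0.17, 0.549, 0.25] pointing down, gripper open.
Joint ranges: [-2.99, 2.99], [-0.89, 2.07], [0.3, 2.58], [-1.14, 4.28], [0, 2.63], [-3.12, 3.12]. Speed limits (rad/s): [2.57, 2.57, 3.01, 3.14, 3.14, 3.14].

## Interface

Orientations are given as a unit quaternion [w, x, y, z].
In Python, from bench import * gives the robot as it stands.
- The arm moves only by the tool apply_moves, never from a script. Its argument "moves" is a list that holds one entry, the list of rows, each a list of 7 numbers: the shift along the tool's x, y, z in cm, then the turn, a rotation vector about the tool's x, y, z in rad, then the opening, from 0 (shut) to 1 (fully open). A call has 1 to 8 rows; each row is the pose to reach, as a shift and turn from the pose commanded when the call began, along the tool's axes at that moment; what a row does not reach only later rows make up. A row lasts 1/10 s, in which the tool goes at most 50 mm and 8.59 degrees, less where a joint would pass 70% of its speed; a pose out of reach is approached as far as the arm can. A call with a gripper value outside its range is refused whole. The fingers move at their own pace and stop on an object; the grip force is fixed at half the most. Time passes only in rows, so rows that repeat a pose let the fingers close. It gives the time, the measured TCP pose, the force and the opening at its end, in the units of the state.
- get_obs(): the state, without advancing time (a new reading comes with each control period).
- camera(name): name is "side" or "top"; returns the picture (384x512x3 uint8, red, green, blue); there is no depth.
- get_calibration(name): a dict with "vertical_fov" (degrees; the focal length in pixels is half the picture's height over the tangent of half this angle, whatever the lens; pixels are square), "cx", "cy" (the principal point, pixels), "R" (3x3) and "t" (3): a world point X has camera coordinates R X + t. Camera axes: x right, y down, z forward; pixel columns grow to the right and rows downward; lengths in m; the calibration is good to about 2 mm. A picture is of the moment at which its call begins. get_calibration takes no time and is no camera call.
- hand_in(): hands the job in, once; it reports no verdict.
The state is a dict: "time_s": time; "q": joint angles; "dq": joint speeds; "joint_efforts": joint torques, N m; "eef_pos": TCP position; "eef_rot": TCP orientation; "wrist_force": force on the tool from outside, world axes, zero at the start; "torque": the same for the moment, N m; "opening": opening from 0.0 (shut) to 1.0 (fully open).
Only numpy, scipy, OpenCV 4.12 (cv2) and the standard library are available. Lean on these libraries where they do the work, as an engineer would, in place of code of your own. Each camera call takes 0.05 s, during which the arm holds its last target. There are 200 camera calls.

## Working session

There is one attempt and no reset: what is moved stays moved. The work goes in short steps, Python scripts to look and compute and a tool call to move; the robot and the scene stay as the last step left them, time stands still between calls to the robot, and variables do not carry over. Pictures are saved under pics/ and viewed, about 8 in all and at most 12, crops included, and the job is handed in when it is done.

Besides the shell and the picture viewer there is one more tool, called after ">>>" in YAML: its name, and indented under it one key for each argument. apply_moves: Moves the arm, as the interface text tells. Its arguments: {"type":"object","properties":{"moves":{"type":"array","items":{"type":"array","items":{"type":"array","items":{"type":"number"}}}}},"required":["moves"]}

```bash
mkdir -p pics; python3 - <<'E'
from bench import *
import cv2,numpy as np
o=get_obs();print(o)
for n in("side","top"):
    im=camera(n);cv2.imwrite(f"pics/{n}0.png",im[:,:,::-1]);print(n,get_calibration(n))
E
```

```text
{'time_s': 0.0, 'q': array([ 1.06373301e+00,  1.81579780e-01,  1.60800725e+00,  1.57109709e-05,
        1.35383669e+00, -2.06293050e-01]), 'dq': array([-2.78847808e-03,  7.84364260e-05,  4.68806248e-04, -1.31963724e-04,
        7.70068634e-04,  2.52237260e-04]), 'joint_efforts': array([ 3.24807807e-06, -4.44875729e+01, -3.51327002e+01, -4.13223352e-04,
        9.12368327e-03,  1.58577177e-05]), 'eef_pos': array([0.17005831, 0.54872022, 0.24936273]), 'eef_rot': array([-3.26856763e-04,  1.49820548e-01,  9.88712782e-01, -8.55230568e-04]), 'wrist_force': array([ 0.16680916,  0.21566436, -0.07920148]), 'torque': array([0.04728187, 0.00644617, 0.03360218]), 'opening': 0.9991366404386927}
side {'vertical_fov': 46.74950232933656, 'cx': 258.4404936693627, 'cy': 183.25599162271521, 'R': array([[-0.9844272 , -0.17543782,  0.01116543],
       [-0.13675178,  0.72434349, -0.67574068],
       [ 0.11046286, -0.66674439, -0.73705486]]), 't': array([0.54477436, 0.20368157, 1.02873766])}
top {'vertical_fov': 55.4743357971195, 'cx': 257.5132416329453, 'cy': 187.7832863619654, 'R': array([[-0.02869065, -0.99947278, -0.01519865],
       [-0.9982323 ,  0.02944015, -0.05162904],
       [ 0.05204927,  0.01369051, -0.99855067]]), 't': array([-0.03701986,  0.5707165 ,  1.15638165])}
```

View pics/top0.png

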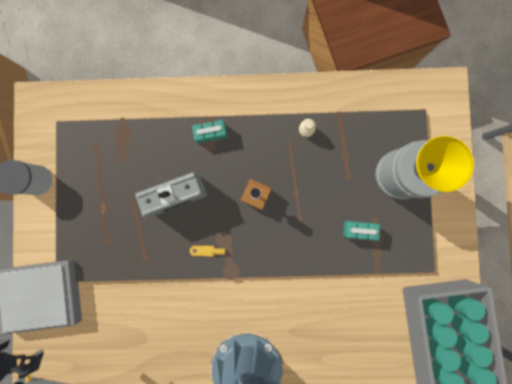

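View pics/side0.png

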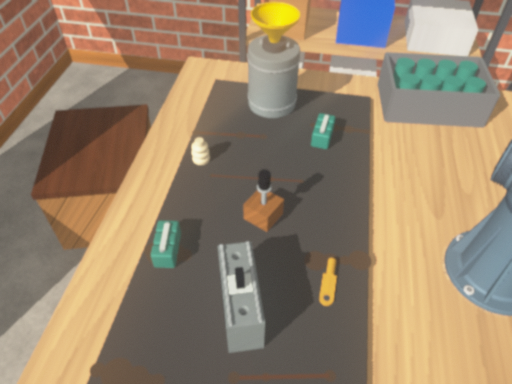

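The top view shows the block around (170,195), wells near (152,202) and (187,188), and the stand with the probe at (257,194). The side view shows the probe handle at (264,183) and the block at (240,295). Next I'll enlarge both.

```bash
python3 - <<'E'
import cv2,numpy as np
t=cv2.imread("pics/top0.png");s=cv2.imread("pics/side0.png")
a=cv2.resize(t[165:225,125:285],None,fx=5,fy=5,interpolation=cv2.INTER_CUBIC)
b=cv2.resize(s[160:360,205:305],None,fx=3,fy=3,interpolation=cv2.INTER_CUBIC)
b=cv2.rotate(b,cv2.ROTATE_90_COUNTERCLOCKWISE)
c=np.zeros((600,800,3),np.uint8);c[:300]=a;c[300:600,:600]=b
cv2.imwrite("pics/crop.png",c)
E
```

```text
(no output)
```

View pics/crop.png

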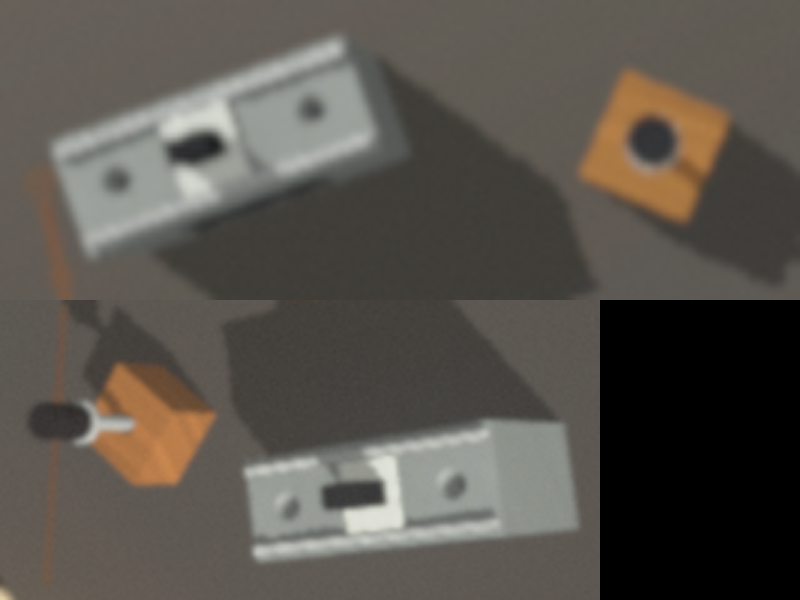

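```bash
cat > h.py <<'E'
from bench import *
import cv2,numpy as np
def ray(n,u,v):
    c=get_calibration(n);f=192/np.tan(np.radians(c["vertical_fov"]/2))
    d=c["R"].T@np.array([(u-c["cx"])/f,(v-c["cy"])/f,1]);return -c["R"].T@c["t"],d
def onz(n,u,v,z):
    o,d=ray(n,u,v);return (o+d*(z-o[2])/d[2])
def tri(p,q):
    o1,d1=ray("top",*p);o2,d2=ray("side",*q)
    k=np.linalg.lstsq(np.c_[d1,-d2],o2-o1,rcond=None)[0]
    a,b=o1+k[0]*d1,o2+k[1]*d2;return (a+b)/2,np.linalg.norm(a-b)
def proj(n,X):
    c=get_calibration(n);f=192/np.tan(np.radians(c["vertical_fov"]/2));p=c["R"]@X+c["t"];return f*p[0]/p[2]+c["cx"],f*p[1]/p[2]+c["cy"]
def dark(im,u,v,r,th):
    g=cv2.cvtColor(im,cv2.COLOR_BGR2GRAY).astype(float);u0,v0=int(round(u)),int(round(v))
    w=np.clip(th-g[v0-r:v0+r+1,u0-r:u0+r+1],0,None);y,x=np.mgrid[v0-r:v0+r+1,u0-r:u0+r+1]
    return (w*x).sum()/w.sum(),(w*y).sum()/w.sum()
E
python3 - <<'E'
from h import *
np.set_printoptions(precision=4,suppress=True)
t=cv2.imread("pics/top0.png");s=cv2.imread("pics/side0.png")
T=lambda x,y:(125+(x+.5)/5-.5,165+(y+.5)/5-.5)
S=lambda x,y:(205+(299-y+.5)/3-.5,160+(x-300*0+.5)/3-.5)
S2=lambda x,y:S(x,y-300)
for a,b in(((116,180),(288,505)),((312,109),(453,485))):
    for c in(a,): 
        p=dark(t,*T(*c),4,115);print("top",T(*c),p,onz("top",*T(*c),.13),onz("top",*p,.13))
for c in((288,505),(453,485)):
    p=dark(s,*S2(*c),4,115);print("side",S2(*c),p,onz("side",*S2(*c),.13))
for c in((52,143),(345,37),(378,143),(88,258)): print("corner top",onz("top",*T(*c),.136))
for c in((245,467),(489,428),(499,527),(256,561)): print("corner side",onz("side",*S2(*c),.136))
p=dark(t,*T(653,140),5,75);print("handle",p,onz("top",*p,.174))
print("standtop",[onz("top",*T(*c),.075)[:2] for c in((627,68),(732,113),(688,224),(580,178))])
print(tri(p,S2(40,421)), "collar side axis",onz("side",*S2(90,424),.1275))
print("grip",tri(T(193,147),S2(345,495)), onz("top",*T(193,147),.172))
E
```

```text
top (147.8, 200.6) (np.float64(148.1559633027523), np.float64(200.6697247706422)) [0.5356 0.2637 0.13  ] [0.5353 0.2627 0.13  ]
top (187.0, 186.4) (np.float64(186.9090909090909), np.float64(186.47107438016528)) [0.5734 0.149  0.13  ] [0.5732 0.1493 0.13  ]
side (236.0, 255.66666666666669) (np.float64(234.58260869565217), np.float64(256.9130434782609)) [0.5741 0.1502 0.13  ]
side (242.66666666666666, 310.66666666666663) (np.float64(242.31970260223048), np.float64(312.003717472119)) [0.5371 0.2646 0.13  ]
corner top [0.5578 0.2986 0.136 ]
corner top [0.6141 0.1279 0.136 ]
corner top [0.5523 0.1101 0.136 ]
corner top [0.4911 0.2786 0.136 ]
corner side [0.5548 0.1152 0.136 ]
corner side [0.4985 0.2839 0.136 ]
corner side [0.5551 0.3007 0.136 ]
corner side [0.6159 0.1358 0.136 ]
handle (np.float64(255.03318584070797), np.float64(192.52654867256638)) [ 0.5481 -0.0486  0.174 ]
standtop [array([ 0.5961, -0.0324]), array([ 0.5668, -0.0955]), array([ 0.5002, -0.0668]), array([ 0.53 , -0.002])]
(array([ 0.5498, -0.0484,  0.1721]), np.float64(0.0030833741413840952)) collar side axis [ 0.5509 -0.0379  0.1275]
grip (array([0.5531, 0.2101, 0.1616]), np.float64(0.0020190954757249428)) [0.5516 0.2071 0.172 ]
```

```bash
cat >> h.py <<'E'
from scipy.spatial.transform import Rotation as Ro
YAW=np.radians(18.4)
def delta(p):
    o=get_obs();R=Ro.from_quat(o["eef_rot"],scalar_first=True)
    y=np.array([np.cos(YAW),np.sin(YAW),0]);z=np.array([0,0,-1.]);G=Ro.from_matrix(np.c_[np.cross(y,z),y,z])
    print("t",o["time_s"],"F",o["wrist_force"].round(1),"op",round(o["opening"],3),"q",o["q"].round(2))
    print("delta cm",(R.inv().apply(np.array(p)-o["eef_pos"])*100).round(2),"rot",(R.inv()*G).as_rotvec().round(3))
E
python3 -c "
from h import *
delta([.548,-.049,.25])"
```

```text
t 0.1 F [0.3 0.3 0. ] op 1.0 q [ 1.06  0.18  1.61 -0.    1.35 -0.21]
delta cm [-53.8 -45.9   0. ] rot [-0.002  0.     0.949]
```

>>> apply_moves:
  moves:
    - [[-53.8, -45.9, 0, 0, 0, 0.95, 1], [-53.8, -45.9, 0, 0, 0, 0.95, 1], [-53.8, -45.9, 0, 0, 0, 0.95, 1], [-53.8, -45.9, 0, 0, 0, 0.95, 1], [-53.8, -45.9, 0, 0, 0, 0.95, 1], [-53.8, -45.9, 0, 0, 0, 0.95, 1], [-53.8, -45.9, 0, 0, 0, 0.95, 1], [-53.8, -45.9, 0, 0, 0, 0.95, 1]]

```text
time_s: 0.9
eef_pos: [0.3845, 0.2092, 0.2502]
eef_rot: [0.0, 0.586, 0.81, 0.0]
wrist_force: [1.4, 0.5, 0.7]
opening: 0.999
```

```bash
python3 -c "
from h import *
delta([.548,-.049,.25])"
```

```text
t 0.9 F [1.4 0.5 0.7] op 0.999 q [ 0.23 -0.14  1.93  0.    1.35 -0.09]
delta cm [-2.964e+01  7.440e+00  2.000e-02] rot [ 0.    -0.    -0.002]
```

>>> apply_moves:
  moves:
    - [[-29.6, 7.4, 0, 0, 0, 0, 1], [-29.6, 7.4, 0, 0, 0, 0, 1], [-29.6, 7.4, 0, 0, 0, 0, 1], [-29.6, 7.4, 0, 0, 0, 0, 1], [-29.6, 7.4, 0, 0, 0, 0, 1], [-29.6, 7.4, 0, 0, 0, 0, 1], [-29.6, 7.4, 0, 0, 0, 0, 1], [-29.6, 7.4, 0, 0, 0, 0, 1]]

```text
time_s: 1.7
eef_pos: [0.5473, -0.0477, 0.2494]
eef_rot: [-0.001, 0.586, 0.81, -0.0]
wrist_force: [-1.1, 0.3, -1.3]
opening: 1.001
```

```bash
python3 - <<'E'
from h import *
s=camera("side");cv2.imwrite("pics/s1.png",cv2.resize(s[120:260,190:350,::-1],None,fx=4,fy=4,interpolation=2))
delta([.548,-.049,.158])
E
```

```text
t 1.75 F [ 0.2 -0.8 -0.2] op 0.998 q [-0.3   0.12  1.67  0.    1.35 -0.62]
delta cm [-0.3   0.04  9.15] rot [-0.001 -0.002 -0.002]
```

View pics/s1.png

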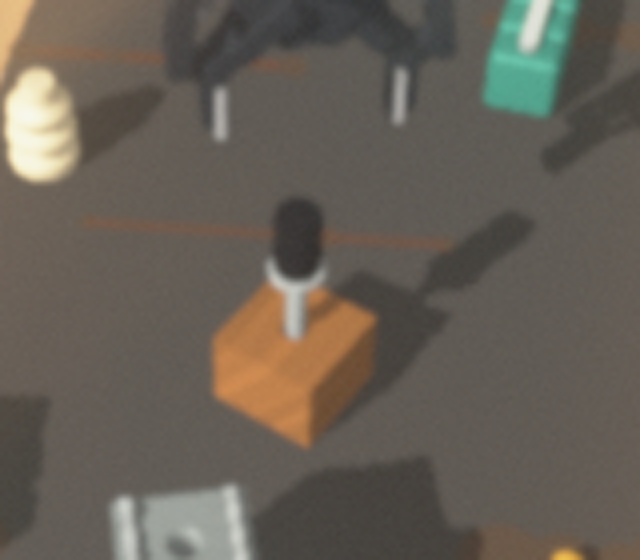

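The handle at crop (298,238) lies between the open fingertips (220,130) and (400,115). I'll go down and grip.

>>> apply_moves:
  moves:
    - [[-0.3, 0, 4, 0, 0, 0, 1], [-0.3, 0, 7, 0, 0, 0, 1], [-0.3, 0, 9.1, 0, 0, 0, 1], [-0.3, 0, 9.1, 0, 0, 0, 1], [-0.3, 0, 9.1, 0, 0, 0, 1]]

```text
time_s: 2.25
eef_pos: [0.548, -0.0481, 0.1598]
eef_rot: [-0.0, 0.585, 0.811, -0.0]
wrist_force: [-0.2, -1.2, 0.6]
opening: 1.003
```

>>> apply_moves:
  moves:
    - [[0, 0, 0, 0, 0, 0, 0.15], [0, 0, 0, 0, 0, 0, 0.15], [0, 0, 0, 0, 0, 0, 0.15], [0, 0, 0, 0, 0, 0, 0.15], [0, 0, 0, 0, 0, 0, 0.15], [0, 0, 0, 0, 0, 0, 0.15], [0, 0, 0, 0, 0, 0, 0.15], [0, 0, 0, 0, 0, 0, 0.15]]

```text
time_s: 3.05
eef_pos: [0.5491, -0.0496, 0.1602]
eef_rot: [0.001, 0.585, 0.811, 0.0]
wrist_force: [-0.2, -0.1, 5.8]
opening: 0.314
```

>>> apply_moves:
  moves:
    - [[0, 0, -1, 0, 0, 0, 0.15], [0, 0, -3, 0, 0, 0, 0.15], [0, 0, -5, 0, 0, 0, 0.15], [0, 0, -8, 0, 0, 0, 0.15], [0, 0, -11, 0, 0, 0, 0.15], [0, 0, -13, 0, 0, 0, 0.15], [0, 0, -13, 0, 0, 0, 0.15]]

```text
time_s: 3.75
eef_pos: [0.5495, -0.0499, 0.2923]
eef_rot: [0.002, 0.585, 0.811, 0.001]
wrist_force: [-0.2, -0.9, -2.0]
opening: 0.31
```

```bash
python3 - <<'E'
from h import *
delta([.5737,.1495,.288])
E
```

```text
t 3.75 F [-0.2 -0.9 -2. ] op 0.31 q [-0.31  0.09  1.62 -0.    1.42 -0.63]
delta cm [18.17  8.57  0.41] rot [ 0.004  0.003 -0.001]
```

>>> apply_moves:
  moves:
    - [[4, 2, 0.2, 0, 0, 0, 0.15], [8, 4, 0.4, 0, 0, 0, 0.15], [12, 6, 0.4, 0, 0, 0, 0.15], [16, 7.6, 0.4, 0, 0, 0, 0.15], [18.2, 8.6, 0.4, 0, 0, 0, 0.15], [18.2, 8.6, 0.4, 0, 0, 0, 0.15], [18.2, 8.6, 0.4, 0, 0, 0, 0.15], [18.2, 8.6, 0.4, 0, 0, 0, 0.15]]

```text
time_s: 4.55
eef_pos: [0.5723, 0.1494, 0.2841]
eef_rot: [-0.001, 0.586, 0.81, -0.001]
wrist_force: [-0.1, 0.2, -1.6]
opening: 0.313
```

```bash
python3 - <<'E'
from h import *
delta([.5737,.1495,.288])
s=camera("side");t=camera("top")
cv2.imwrite("pics/s2_full.png",s[:,:,::-1])
c=np.zeros((600,800,3),np.uint8)
c[:600,:480]=cv2.resize(s[170:290,195:291,::-1],None,fx=5,fy=5,interpolation=2)
c[:320,480:]=cv2.resize(t[150:230,130:210,::-1],None,fx=4,fy=4,interpolation=2)
cv2.imwrite("pics/s2.png",c)
p=get_obs()["eef_pos"];print(p)
for z in(.158,.175,.253,.258): print(z,proj("side",np.r_[p[:2],z]))
print(proj("side",np.array([.5737,.1495,.13])))
E
```

```text
t 4.55 F [-0.1  0.2 -1.6] op 0.313 q [ 0.06  0.19  1.52 -0.    1.43 -0.26]
delta cm [-0.03  0.14 -0.39] rot [-0.002 -0.    -0.002]
[0.57263445 0.14911466 0.28475371]
0.158 (np.float64(236.46615991264974), np.float64(247.45488977229883))
0.175 (np.float64(236.24496846097577), np.float64(242.4772274084761))
0.253 (np.float64(235.1419343075471), np.float64(217.6546967456478))
0.258 (np.float64(235.06583628701688), np.float64(215.94219723498313))
(np.float64(236.26045060339752), np.float64(255.42744801103152))
```

View pics/s2.png

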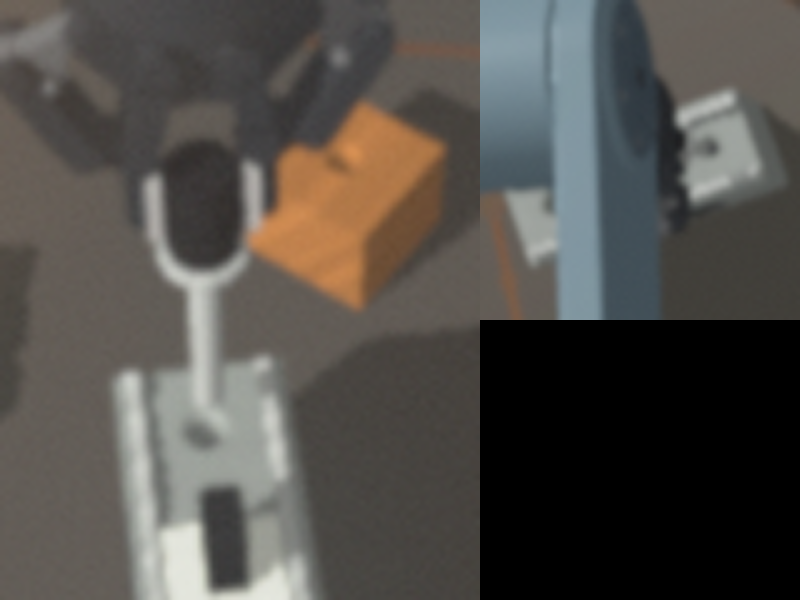

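>>> apply_moves:
  moves:
    - [[0, 0.1, 1, 0, 0, 0, 0.15], [0, 0.1, 2, 0, 0, 0, 0.15], [0, 0.1, 2.5, 0, 0, 0, 0.15], [0, 0.1, 3, 0, 0, 0, 0.15], [0, 0.1, 3.5, 0, 0, 0, 0.15], [0, 0.1, 3.5, 0, 0, 0, 0.15]]

```text
time_s: 5.25
eef_pos: [0.5736, 0.1502, 0.2494]
eef_rot: [0.0, 0.585, 0.811, -0.001]
wrist_force: [0.7, -3.9, -3.9]
opening: 0.305
```

```bash
python3 - <<'E'
from h import *
delta([.5737,.1495,.225])
E
```

```text
t 5.25 F [ 0.7 -3.9 -3.9] op 0.305 q [ 0.06  0.22  1.56 -0.    1.36 -0.26]
delta cm [-0.07 -0.01  2.44] rot [-0.001  0.001 -0.001]
```

Lateral force is small and the tip is about 10 mm in. I'll correct slightly and continue.

>>> apply_moves:
  moves:
    - [[-0.07, 0, 0.5, 0, 0, 0, 0.15], [-0.07, 0, 1, 0, 0, 0, 0.15], [-0.07, 0, 1.5, 0, 0, 0, 0.15], [-0.07, 0, 2, 0, 0, 0, 0.15], [-0.07, 0, 2.5, 0, 0, 0, 0.15]]

```text
time_s: 5.75
eef_pos: [0.5743, 0.1498, 0.2263]
eef_rot: [0.001, 0.585, 0.811, 0.0]
wrist_force: [-2.5, -3.8, 7.5]
opening: 0.309
```

>>> apply_moves:
  moves:
    - [[0, 0, 0.3, 0, 0, 0, 0.15], [0, 0, 0.6, 0, 0, 0, 0.15]]

```text
time_s: 5.95
eef_pos: [0.5744, 0.1497, 0.2204]
eef_rot: [0.001, 0.585, 0.811, 0.0]
wrist_force: [-1.9, -4.6, 7.0]
opening: 0.311
```

>>> apply_moves:
  moves:
    - [[0, 0, 0.3, 0, 0, 0, 0.15], [0, 0, 0.6, 0, 0, 0, 0.15]]

```text
time_s: 6.15
eef_pos: [0.5744, 0.1496, 0.2145]
eef_rot: [0.001, 0.585, 0.811, 0.0]
wrist_force: [-2.5, -4.6, 6.5]
opening: 0.315
```

>>> apply_moves:
  moves:
    - [[0, 0, 0.3, 0, 0, 0, 0.15], [0, 0, 0.6, 0, 0, 0, 0.15]]

```text
time_s: 6.35
eef_pos: [0.5744, 0.1496, 0.2085]
eef_rot: [0.001, 0.585, 0.811, 0.0]
wrist_force: [-2.5, -5.0, 7.3]
opening: 0.31
```

>>> apply_moves:
  moves:
    - [[0, 0, 0.3, 0, 0, 0, 0.15], [0, 0, 0.6, 0, 0, 0, 0.15]]

```text
time_s: 6.55
eef_pos: [0.5745, 0.1495, 0.2025]
eef_rot: [0.001, 0.585, 0.811, 0.0]
wrist_force: [-2.3, -4.8, 7.7]
opening: 0.311
```

>>> apply_moves:
  moves:
    - [[0, 0, 0.3, 0, 0, 0, 0.15], [0, 0, 0.6, 0, 0, 0, 0.15]]

```text
time_s: 6.75
eef_pos: [0.5745, 0.1494, 0.1965]
eef_rot: [0.001, 0.585, 0.811, 0.0]
wrist_force: [-2.1, -4.8, 8.1]
opening: 0.31
```

No hard stop at 63 mm, so this well is the clear one. I'll push it home.

>>> apply_moves:
  moves:
    - [[0, 0, 0.6, 0, 0, 0, 0.15], [0, 0, 1.2, 0, 0, 0, 0.15], [0, 0, 1.8, 0, 0, 0, 0.15], [0, 0, 2.4, 0, 0, 0, 0.15], [0, 0, 2.7, 0, 0, 0, 0.15], [0, 0, 2.9, 0, 0, 0, 0.15]]

```text
time_s: 7.35
eef_pos: [0.5747, 0.1492, 0.1673]
eef_rot: [0.001, 0.586, 0.811, 0.0]
wrist_force: [-1.2, -5.9, 8.4]
opening: 0.311
```

>>> apply_moves:
  moves:
    - [[0, 0, 0.1, 0, 0, 0, 0.15], [0, 0, 0.2, 0, 0, 0, 0.15], [0, 0, 0.2, 0, 0, 0, 0.15]]

```text
time_s: 7.65
eef_pos: [0.5747, 0.1492, 0.1654]
eef_rot: [0.001, 0.585, 0.811, 0.0]
wrist_force: [-0.6, -6.7, 5.8]
opening: 0.309
```

>>> apply_moves:
  moves:
    - [[0, 0, 0.1, 0, 0, 0, 0.15], [0, 0, 0.15, 0, 0, 0, 0.15], [0, 0, 0.15, 0, 0, 0, 0.15]]

```text
time_s: 7.95
eef_pos: [0.5748, 0.1492, 0.1653]
eef_rot: [0.001, 0.585, 0.811, 0.0]
wrist_force: [-4.9, -6.2, 15.1]
opening: 0.308
```

>>> apply_moves:
  moves:
    - [[0, 0, 0.1, 0, 0, 0, 0.15], [0, 0, 0.15, 0, 0, 0, 0.15], [0, 0, 0.15, 0, 0, 0, 0.15]]

```text
time_s: 8.25
eef_pos: [0.5748, 0.1492, 0.1653]
eef_rot: [0.001, 0.585, 0.811, 0.0]
wrist_force: [-9.0, -7.6, 23.9]
opening: 0.313
```

The probe seats hard at TCP 0.1653, the height expected for collar-down. I'll release and rise.

>>> apply_moves:
  moves:
    - [[0, 0, -0.3, 0, 0, 0, 0.15], [0, 0, -0.3, 0, 0, 0, 1], [0, 0, -0.3, 0, 0, 0, 1], [0, 0, -0.3, 0, 0, 0, 1], [0, 0, -0.3, 0, 0, 0, 1], [0, 0, -0.3, 0, 0, 0, 1], [0, 0, -0.3, 0, 0, 0, 1], [0, 0, -0.3, 0, 0, 0, 1]]

```text
time_s: 9.05
eef_pos: [0.5739, 0.1501, 0.1642]
eef_rot: [-0.0, 0.585, 0.811, 0.0]
wrist_force: [0.7, 0.7, -0.5]
opening: 1.001
```

>>> apply_moves:
  moves:
    - [[0, 0, -3, 0, 0, 0, 1], [0, 0, -6, 0, 0, 0, 1], [0, 0, -9, 0, 0, 0, 1], [0, 0, -9, 0, 0, 0, 1]]

```text
time_s: 9.45
eef_pos: [0.5765, 0.1503, 0.2597]
eef_rot: [0.003, 0.585, 0.811, 0.003]
wrist_force: [0.5, 0.0, 0.5]
opening: 1.0
```

```bash
python3 - <<'E'
from h import *
s=camera("side")
cv2.imwrite("pics/s3.png",cv2.resize(s[190:350,190:310,::-1],None,fx=3.7,fy=3.7,interpolation=2))
delta([.5547,.2065,.25])
E
```

```text
t 9.5 F [-0.8  0.6 -0.4] op 1.004 q [ 0.06  0.21  1.55  0.    1.37 -0.26]
delta cm [ 6.   -0.19  0.7 ] rot [ 0.005  0.001 -0.001]
```

View pics/s3.png

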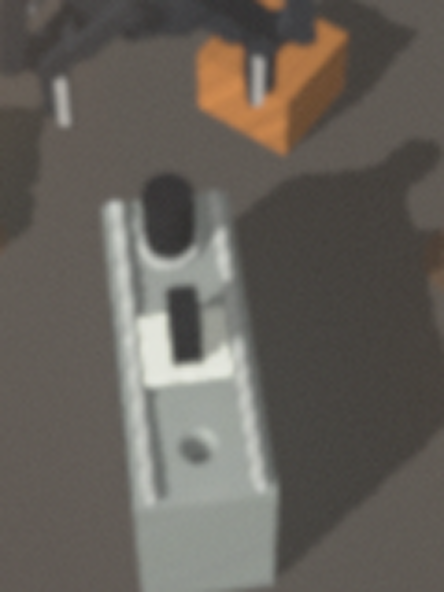

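The picture shows the probe upright with its collar on the block at (168,250), and the shutter still mid-way with its grip at (185,325). Next I'll grasp the shutter grip.

>>> apply_moves:
  moves:
    - [[3, -0.1, 0, 0.003, 0, 0, 1], [6, -0.1, 0, 0.003, 0, 0, 1], [6, -0.1, 0, 0.003, 0, 0, 1], [6, -0.1, 0, 0.003, 0, 0, 1]]

```text
time_s: 9.9
eef_pos: [0.5533, 0.2069, 0.2529]
eef_rot: [-0.001, 0.585, 0.811, -0.002]
wrist_force: [-0.2, 0.6, 0.2]
opening: 0.997
```

```bash
python3 - <<'E'
from h import *
delta([.5547,.2065,.16])
E
```

```text
t 9.9 F [-0.2  0.6  0.2] op 0.997 q [ 0.16  0.22  1.56 -0.    1.37 -0.16]
delta cm [-0.09  0.17  9.29] rot [-0.005  0.     0.   ]
```

>>> apply_moves:
  moves:
    - [[0, 0.1, 3, 0, 0, 0, 1], [0, 0.1, 6, 0, 0, 0, 1], [0, 0.1, 9, 0, 0, 0, 1], [0, 0.1, 9.1, 0, 0, 0, 1], [0, 0.1, 9.1, 0, 0, 0, 1]]

```text
time_s: 10.4
eef_pos: [0.5546, 0.2061, 0.1627]
eef_rot: [-0.002, 0.586, 0.81, -0.002]
wrist_force: [0.5, -0.0, 0.8]
opening: 1.004
```

>>> apply_moves:
  moves:
    - [[0, 0, 0, 0, 0, 0, 0.1], [0, 0, 0, 0, 0, 0, 0.1], [0, 0, 0, 0, 0, 0, 0.1], [0, 0, 0, 0, 0, 0, 0.1], [0, 0, 0, 0, 0, 0, 0.1], [0, 0, 0, 0, 0, 0, 0.1], [0, 0, 0, 0, 0, 0, 0.1], [0, 0, 0, 0, 0, 0, 0.1]]

```text
time_s: 11.2
eef_pos: [0.5554, 0.207, 0.1641]
eef_rot: [-0.0, 0.585, 0.811, -0.001]
wrist_force: [0.5, 0.5, 5.1]
opening: 0.171
```

```bash
python3 - <<'E'
from h import *
delta(np.r_[[.5547,.2065]+.06*np.array([-.316,.949]),.16])
E
```

```text
t 11.2 F [0.5 0.5 5.1] op 0.171 q [ 0.16  0.31  1.63 -0.    1.2  -0.16]
delta cm [ 5.97 -0.09  0.4 ] rot [-0.001  0.    -0.001]
```

Gripped: opening 0.171 is about 15 mm, against the 16 mm grip. I'll slide it away from the probe.

>>> apply_moves:
  moves:
    - [[1, 0, 0, 0, 0, 0, 0.1], [2, 0, 0, 0, 0, 0, 0.1], [3, 0, 0, 0, 0, 0, 0.1], [4, 0, 0, 0, 0, 0, 0.1], [5, 0, 0, 0, 0, 0, 0.1], [5.5, 0, 0, 0, 0, 0, 0.1], [5.8, 0, 0, 0, 0, 0, 0.1], [5.8, 0, 0, 0, 0, 0, 0.1]]

```text
time_s: 12.0
eef_pos: [0.5379, 0.2593, 0.1641]
eef_rot: [0.002, 0.585, 0.811, -0.003]
wrist_force: [2.1, -11.2, 6.2]
opening: 0.172
```

>>> apply_moves:
  moves:
    - [[0.2, 0, 0, 0, 0, 0, 0.1], [0.3, 0, 0, 0, 0, 0, 0.1], [0.3, 0, 0, 0, 0, 0, 0.1]]

```text
time_s: 12.3
eef_pos: [0.5378, 0.2595, 0.1641]
eef_rot: [0.003, 0.586, 0.81, -0.004]
wrist_force: [4.8, -22.0, 6.4]
opening: 0.179
```

It moved 55 mm and met a firm end stop. I'll release, retreat and check.

>>> apply_moves:
  moves:
    - [[-0.4, 0, 0, 0, 0, 0, 0.1], [-0.4, 0, 0, 0, 0, 0, 1], [-0.4, 0, 0, 0, 0, 0, 1], [-0.4, 0, 0, 0, 0, 0, 1], [-0.4, 0, 0, 0, 0, 0, 1], [-0.4, 0, 0, 0, 0, 0, 1], [-0.4, 0, 0, 0, 0, 0, 1], [-0.4, 0, 0, 0, 0, 0, 1]]

```text
time_s: 13.1
eef_pos: [0.5368, 0.2611, 0.1633]
eef_rot: [-0.001, 0.585, 0.811, -0.001]
wrist_force: [0.2, 0.8, -1.2]
opening: 1.002
```

>>> apply_moves:
  moves:
    - [[-0.4, 0, -4, 0, 0, 0, 1], [-0.4, 0, -8, 0, 0, 0, 1], [-0.4, 0, -12, 0, 0, 0, 1], [8, 0, -12, 0, 0, 0, 1], [8, 0, -12, 0, 0, 0, 1], [12, 0, -12, 0, 0, 0, 1], [12, 0, -12, 0, 0, 0, 1], [12, 0, -12, 0, 0, 0, 1]]

```text
time_s: 13.9
eef_pos: [0.4989, 0.3756, 0.2831]
eef_rot: [-0.001, 0.585, 0.811, -0.001]
wrist_force: [0.0, -0.3, -0.5]
opening: 1.003
```

```bash
python3 - <<'E'
from h import *
s=camera("side");t=camera("top")
cv2.imwrite("pics/s4.png",cv2.resize(s[130:350,150:350,::-1],None,fx=2.7,fy=2.7,interpolation=2))
cv2.imwrite("pics/t4.png",cv2.resize(t[100:280,100:400,::-1],None,fx=2.6,fy=2.6,interpolation=2))
o=get_obs();print(o["time_s"],o["eef_pos"],np.abs(o["dq"]).max(),o["wrist_force"],get_obs()["opening"])
a=cv2.imread("pics/side0.png");d=cv2.absdiff(a,np.ascontiguousarray(s[:,:,::-1])).max(2)
for n,(u,v) in dict(p1=(165,244),p2=(322,131),lug=(329,282),ins=(200,151)).items(): print(n,(d[v-25:v+26,u-18:u+19]>40).sum())
E
```

```text
14.0 [0.49969    0.37431328 0.28311107] 0.01861040432480524 [0.83332376 0.14774479 0.01009183] 0.9991400696307984
p1 0
p2 1366
lug 105
ins 1172
```

View pics/s4.png

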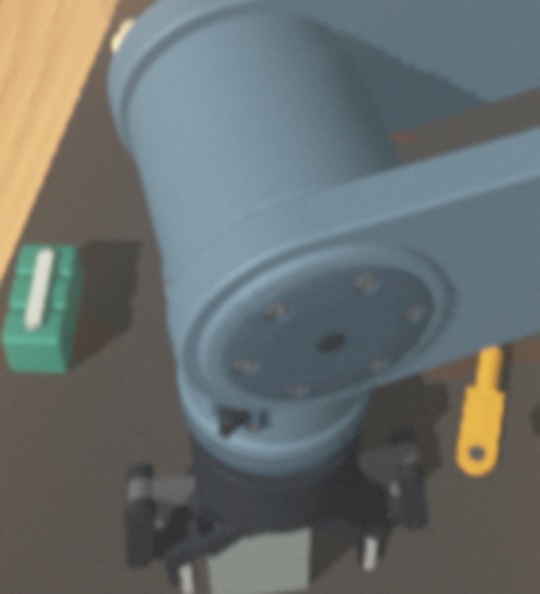

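The arm hides the block in this view, so I'll move it back towards its start.

>>> apply_moves:
  moves:
    - [[10, -10, 0, 0, 0, 0, 1], [20, -20, 0, 0, 0, 0, 1], [20, -20, 0, 0, 0, 0, 1], [20, -20, 0, 0, 0, 0, 1], [20, -20, 0, 0, 0, 0, 1], [20, -20, 0, 0, 0, 0, 1], [20, -20, 0, 0, 0, 0, 1], [20, -20, 0, 0, 0, 0, 1]]

```text
time_s: 14.8
eef_pos: [0.2471, 0.5015, 0.2841]
eef_rot: [-0.001, 0.585, 0.811, -0.001]
wrist_force: [0.7, -0.2, -0.9]
opening: 1.004
```

```bash
python3 - <<'E'
from h import *
s=camera("side");t=camera("top")
c=np.zeros((600,800,3),np.uint8)
c[:,:400]=cv2.resize(s[100:370,150:330,::-1],(400,600),interpolation=2)
c[:240,400:]=cv2.resize(t[155:239,120:260,::-1],(400,240),interpolation=2)
cv2.imwrite("pics/s5.png",c)
o=get_obs();print(o["time_s"],o["eef_pos"],np.abs(o["dq"]).max(),o["wrist_force"])
a=cv2.imread("pics/side0.png");d=cv2.absdiff(a,np.ascontiguousarray(s[:,:,::-1])).max(2)
for n,(u,v) in dict(p1=(165,244),p2=(322,131),lug=(329,282),ins=(200,151)).items(): print(n,(d[v-25:v+26,u-18:u+19]>40).sum())
E
```

```text
14.9 [0.24816188 0.50118932 0.28388344] 0.010375730848610983 [-0.79090382 -0.08326658 -0.31933359]
p1 0
p2 0
lug 0
ins 0
```

View pics/s5.png

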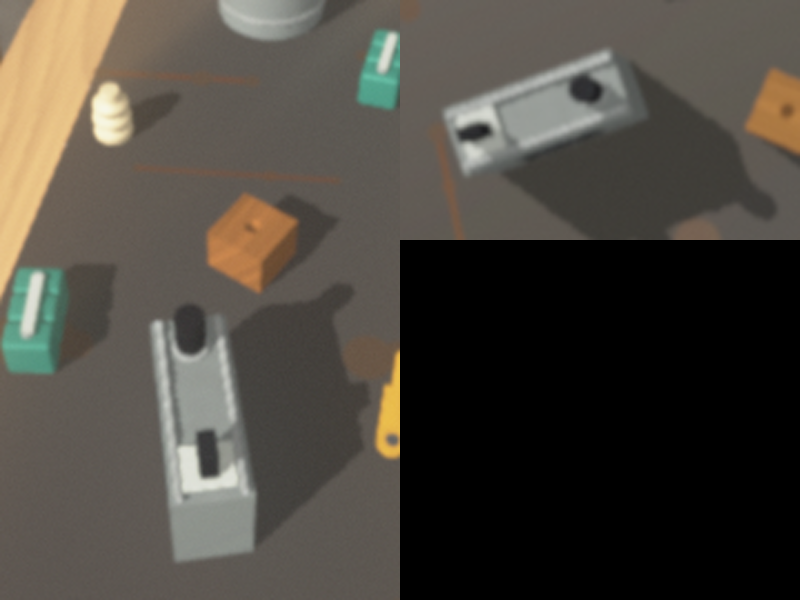

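The side view shows the probe upright with its collar down at (190,340), and the shutter with its grip at (208,455) over the near-end well mouth. The bystanders show no change. Handing in.

```bash
python3 -c "
from bench import *
print(hand_in())"
```

```text
the job is handed in; nothing more can be done
None
```

The probe is fully home in the clear well, and the shutter is slid over the mouth of the other well. I handed the job in at about 15 s on the robot's clock.

- **Finding the clear well:** I took the probe from the stand and tried the well at the block's right-hand end in the top view, about (0.574, 0.150). It pushed past the 40–60 mm stub zone at a steady 7–8 N. I never tried the other well, so its stub is inferred.
- **Probe seated:** It stopped hard at TCP z = 0.1653, the height expected for collar-down at 95 mm. The last pictures show it upright and released.
- **Shutter:** I gripped it and slid it about 55 mm to a firm stop (22 N). That is 5 mm less than the 60 mm I expected, so either it did not start exactly at centre or my grasp was off along its length. The final picture shows it over the other well.
- **Bystanders and arm:** The before-and-after comparison in the side view showed no change at the packs, lug or insulator. At hand-in the arm was well clear of everything and its force reading was about zero.

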